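# Clear the spanner and set the valve two turns open

## Robot

A 6-joint arm with a two-finger parallel gripper is mounted at the origin on a cart in front of the work surface, level with it; the furniture and walls round the work are solid. World frame = base frame: x ahead of the robot, y to its left, z up, the work surface at z = 0. Lengths are in m, angles in rad, forces in N, time in s.
With the tool pointing down it reaches from about 0.375 to 0.9 m from the base axis. Payload 3.1 kg.
Tool frame: the origin (TCP) lies midway between the tips of the shut fingers; the grasp point (between the pads) lies 19 mm behind it; z points along the fingers, x is the direction in which the jaws open and shut, and the axes are right-handed (so a half turn about z gives the same grasp; the last joint's range is limited). The gripper opens to 87 mm and grips with 3 to 60 N. Pads are 19 mm wide; open, the fingers measure 117 mm over their backs; the gripper's body (75 mm by 190 mm) begins 51 mm behind the grasp point.
Start: joints at [-1.323, 0.527, 1.433, -0, 1.181, -0.178], TCP at [0.259, -0.569, 0.223] pointing down, gripper open.
Joint ranges: [-3.08, 3.08], [-0.75, 2.2], [0.22, 2.44], [-1.43, 4.57], [0, 2.65], [-2.85, 2.85]. Speed limits (rad/s): [2.79, 2.79, 3.14, 3.14, 3.14, 3.14].

## Interface

Orientations are given as a unit quaternion [x, y, z, w].
In Python, from rig import * gives the robot as it stands.
- The arm moves only by the tool drive_tool, never from a script. Its argument "plan" is a list of rows, each an object with "offset": the shift along the tool's x, y, z in cm, a list of three; "delta_rot": the turn, a rotation vector about the tool's x, y, z in degrees, a list of three; "jaw": the finger opening in cm, from 0 to 8.7. In form: [{"offset": [dx, dy, dz], "delta_rot": [wx, wy, wz], "jaw": jaw}, ...]. A call has exactly 8 rows; each row is the pose to reach, as a shift and turn from the pose commanded when the call began, along the tool's axes at that moment; what a row does not reach only later rows make up. A row lasts 1/12 s, in which the tool goes at most 41.7 mm and 7.16 degrees, less where a joint would pass 70% of its speed; a pose out of reach is approached as far as the arm can. A call with a gripper value outside its range is refused whole. The fingers move at their own pace and stop on an object; "squeeze" is the grip in N (left out, the last holds). Time passes only in rows, so rows that repeat a pose let the fingers close, or fill a call up. It gives the time, the measured TCP pose, the force and the opening at its end, in the units of the state.
- get_obs(): the state, without advancing time (a new reading comes with each control period).
- camera(name): name is "scene" or "top" or "wrist"; returns the picture (420x560x3 uint8, red, green, blue); there is no depth.
- calibration(name): a dict with "K" (3x3 intrinsics, pixels), "distortion" ([k1, k2, p1, p2, k3] as OpenCV has them; the pictures are not rectified), "pose" (4x4, takes a point from camera to world coordinates); the wrist camera has in their place "tool_from_camera" (4x4, takes a point from camera to tool coordinates, whose origin is the TCP and whose axes are the tool frame's). Camera axes: x right, y down, z forward; pixel columns grow to the right and rows downward; lengths in m; the calibration is good to about 2 mm. A picture is of the moment at which its call begins: read the wrist's pose just before it. calibration takes no time and is no camera call.
- hand_in(): hands the job in, once; it reports no verdict.
The state is a dict: "time": time; "q": joint angles; "joint_velocities": joint speeds; "joint_torque": joint torques, N m; "position": TCP position; "tool_rot": TCP orientation; "ft_force": force on the tool from outside, world axes, zero at the start; "moment": the same for the moment, N m; "grip_width": finger opening in m.
Only numpy, scipy, OpenCV 4.12 (cv2) and the standard library are available. Lean on these libraries where they do the work, as an engineer would, in place of code of your own. Each camera call takes 0.05 s, during which the arm holds its last target.

## Task

A spanner has been left lying on the disc handwheel of the bench valve: lay it gently and flat on the floor of the steel tray, parallel to the two tools that already lie there, and let go of it. Then, by the upright crank handle on the wheel, close the valve (clockwise seen from above) until it comes up against its stop, and back it off exactly two full turns counter-clockwise; the program finishes while the gripper is still holding the crank handle there. Leave everything else where it is.

Things in the scene. Friction and masses are not known exactly. Their poses are not given: they have to be found in the camera images.
- valve_axis (a point): point on the vertical axis of the valve's handwheel, level with the middle of the crank handle (z = 0.137 m); y along the pipe, z up. The valve is fixed to the bench: steel body with hose tails on a grey foot plate 120 x 160 mm, on top a plain grey disc handwheel 126 mm across, its flat top face at z = 0.110 m with a 4 mm high, 16 mm wide nut at the centre
- valve_wheel (a joint): handwheel angle, rad: 0 = closed, against a rigid stop; grows as it opens, counter-clockwise seen from above; two turns = 12.57. Starts 1.5 to 2.7 open. Steady friction of 0.1 to 0.15 N m (2 to 3 N at the handle); stays where left. At angle q the crank handle stands 50 mm from the axis in the direction 4.2 + q rad counter-clockwise from the x axis of valve_axis
- crank_handle: black upright crank handle on the handwheel, 50 mm off its axis: round grip 15 to 19 mm thick (19 at mid height), 50 mm tall, from z = 0.112 to 0.162 m; origin at its middle, z up. It spins freely on its own pin, so a gripper that holds it firmly need not turn as it leads it round the circle; its own yaw means nothing
- spanner_mid (a point): middle of the spanner's shank, 3 mm above its underside. Steel spanner 154 mm long, 90 g; y along its length, z up; shank 12 mm wide, 6 mm thick for 45 mm either side of here; ends 20 to 24 mm wide, up to 8 mm thick. It starts flat on the handwheel's top face (underside at z = 0.110 m), about 25 mm to one side of the axis, the crank handle on the other side
- spanner: the same spanner; origin on its underside at mid length, y axis along its length, z up
- tray: open steel tray, fixed to the bench; 222 mm along its x axis, 322 mm along its y axis; origin at the centre of its underside, which is on the worktop; floor 2 mm thick, walls 2 mm thick and 40 mm high. A screwdriver (at tray x about +80 mm) and a spatula (at about +32 mm) lie in it along its y axis; its -x half is empty
- screwdriver: slotted screwdriver lying in the tray along tray y, 194 x 27 x 25 mm; origin under its middle
- spatula: spatula with wooden handle lying in the tray along tray y, 220 x 21 x 15 mm; origin under its middle
- beaker: bystander: glass beaker, 73 mm across, 93 mm tall; origin at the centre of its underside
- jar: bystander: screw-cap sample jar, 56 mm across, 70 mm tall; origin at the centre of its underside
- timer: bystander: countdown timer lying on its back, 64 x 64 x 17 mm; origin at the centre of its underside
- tin: bystander: round aluminium tin, 62 mm across, 34 mm tall; origin at the centre of its underside
- weight: bystander: brass check weight, 30 mm across, 42 mm tall; origin at the centre of its underside
Not all that is in view belongs to the job. What is shaped like the spanner but turquoise is not meant.

How it is judged:
On the way, in this order (a step that is already met when the one before it is completed fails the run):
1. the spanner lies flat on the tray's floor, parallel to the tools there, released (z of spanner_mid in the frame of tray below 0.012 m and angle between spanner_mid's own z axis and vertical below 0.12 rad and x of spanner_mid in the frame of tray between -0.11 and 0.11 m and y of spanner_mid in the frame of tray between -0.1 and 0.1 m and angle between the y axis of spanner and the y axis of tray, either way round below 0.2 rad and linear speed of spanner below 0.03 m/s and contact force between the fingers and spanner below 0.05 N), for 0.2 s.
2. the valve is closed against its stop, the spanner still in the tray (value of joint valve_wheel below 0.08 rad and z of spanner_mid in the frame of tray below 0.012 m and angle between spanner_mid's own z axis and vertical below 0.12 rad and x of spanner_mid in the frame of tray between -0.11 and 0.11 m and y of spanner_mid in the frame of tray between -0.1 and 0.1 m and angle between the y axis of spanner and the y axis of tray, either way round below 0.2 rad), for 0.1 s.
At the end, for the whole second after the job is handed in: wheel 12.57 rad open within 0.2 rad and still; crank handle held between the fingers (over 1 N, grasp point within 15 mm of its axis, 35 mm of its middle); spanner released, at rest on the tray floor, flat within 0.12 rad, parallel to the tray length within 0.2 rad, either way round (all of step 1 and value of joint valve_wheel between 12.366 and 12.766 rad and velocity of joint valve_wheel between -0.1 and 0.1 rad/s and contact force between the fingers and crank_handle above 1 N and horizontal distance between the grasp point and crank_handle below 0.015 m and distance between the grasp point and crank_handle below 0.035 m); the arm keeps its last pose, push and grip.
It fails at once if the spanner is dropped or thrown (faster than 0.6 m/s out of the fingers) (linear speed of spanner above 0.6 m/s and contact force between the fingers and spanner below 0.01 N).
It fails at once if a tool in the tray or a bystander is moved by more than 30 mm (distance of any of screwdriver, spatula, beaker, jar, timer, tin, weight from where it was at the start of the episode above 0.03 m).
It also fails if it takes over 72 s, if anything falls off the work surface, if the arm or the gripper's body presses on something with over 40 N, if the wrist force passes 120 N, or if a joint passes its speed limit or range.

## Working session

There is one attempt and no reset: what is moved stays moved. The work goes in short steps, Python scripts to look and compute and a tool call to move; the robot and the scene stay as the last step left them, time stands still between calls to the robot, and variables do not carry over. Pictures are saved under pics/ and viewed, and the job is handed in when it is done.

Besides the shell and the picture viewer there is one more tool, called after ">>>" as name([rows], argument=value, ...), one row to a line, values as JSON. drive_tool: Moves the arm, as the interface text tells. Its arguments: {"type":"object","properties":{"plan":{"type":"array","items":{"type":"object","properties":{"offset":{"type":"array","items":{"type":"number"}},"delta_rot":{"type":"array","items":{"type":"number"}},"jaw":{"type":"number"}}}},"squeeze":{"type":"number"}},"required":["plan"]}

```bash
ls; mkdir -p pics; python3 - <<'E'
from rig import *
import cv2,numpy as np
o=get_obs();print({k:np.round(v,4).tolist() for k,v in o.items()})
for n in ["scene","top"]:
    cv2.imwrite(f"pics/{n}0.png",camera(n)[:,:,::-1])
for n in ["scene","top","wrist"]: print(n,{k:np.round(v,4).tolist() for k,v in calibration(n).items()})
E
```

```text
pics
{'time': 0.0, 'q': [-1.3225, 0.5284, 1.4339, 0.0, 1.1814, -0.1785], 'joint_velocities': [-0.0009, -0.0005, 0.0008, -0.0012, -0.0001, -0.0007], 'joint_torque': [-0.0014, -44.0047, -17.6591, 0.0631, 0.0581, -0.0002], 'position': [0.2586, -0.5682, 0.2216], 'tool_rot': [0.8408, -0.5413, -0.0008, -0.0007], 'ft_force': [-0.1065, -0.7635, 1.1524], 'moment': [-0.0158, -0.052, -0.0125], 'grip_width': 0.0871}
scene {'K': [[488.4564, 0.0, 285.3214], [0.0, 488.4564, 209.0721], [0.0, 0.0, 1.0]], 'distortion': [-0.0851, 0.0, 0.0, 0.0, 0.0], 'pose': [[0.4963, -0.4425, 0.7469, -0.4422], [-0.8681, -0.2567, 0.4248, -0.6125], [0.0038, -0.8593, -0.5115, 0.7824], [0.0, 0.0, 0.0, 1.0]]}
top {'K': [[474.363, 0.0, 272.9881], [0.0, 474.363, 212.4501], [0.0, 0.0, 1.0]], 'distortion': [0.0065, 0.0, 0.0, 0.0, 0.0], 'pose': [[-0.0179, -0.9962, 0.0848, 0.4644], [-0.9998, 0.0167, -0.0138, -0.0069], [0.0123, -0.0851, -0.9963, 1.2939], [0.0, 0.0, 0.0, 1.0]]}
wrist {'K': [[303.5467, 0.0, 279.017], [0.0, 303.5467, 212.1809], [0.0, 0.0, 1.0]], 'distortion': [-0.049, 0.0, 0.0, 0.0, 0.0], 'tool_from_camera': [[1.0, 0.0003, 0.0009, -0.0014], [-0.0005, 0.9664, 0.257, -0.0691], [-0.0008, -0.257, 0.9664, -0.1622], [0.0, 0.0, 0.0, 1.0]]}
```

View pics/scene0.png

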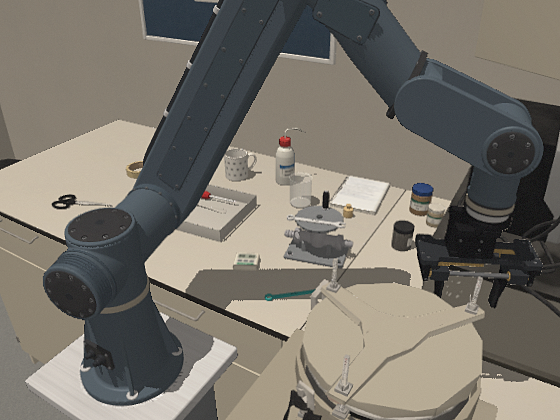

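View pics/top0.png

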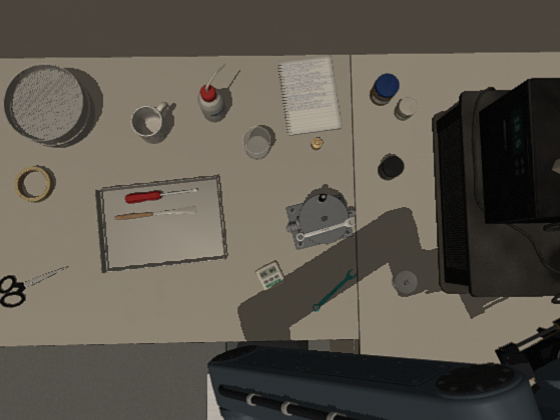

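The top view shows two spanner-shaped things: a steel one on the disc wheel at about (325,230), and a turquoise one on the bench at about (335,290). I choose the steel one. The crank is at about (323,198), and the tray's corners are near (97,190), (219,177), (227,257) and (104,271). Next, close crops.

```bash
python3 - <<'E'
import cv2
a=cv2.imread("pics/top0.png")
cv2.imwrite("pics/c1.png",cv2.resize(a[170:270,270:370],None,fx=6,fy=6,interpolation=cv2.INTER_CUBIC))
cv2.imwrite("pics/c2.png",cv2.resize(a[165:285,85:245],None,fx=5,fy=5,interpolation=cv2.INTER_CUBIC))
E
```

```text
(no output)
```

View pics/c1.png

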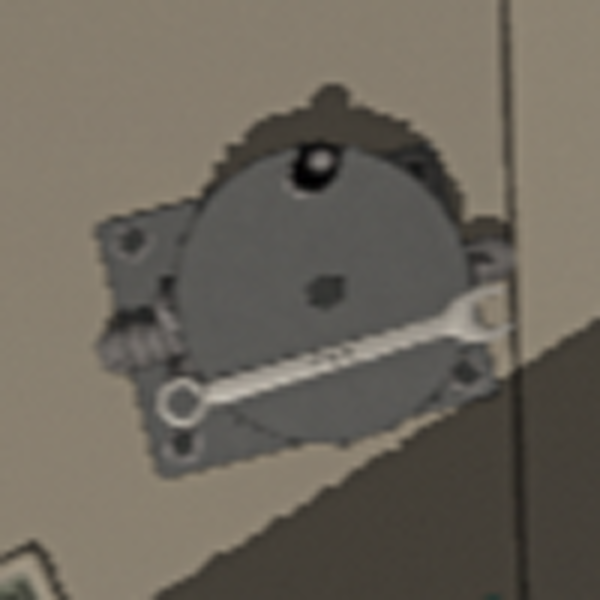

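View pics/c2.png

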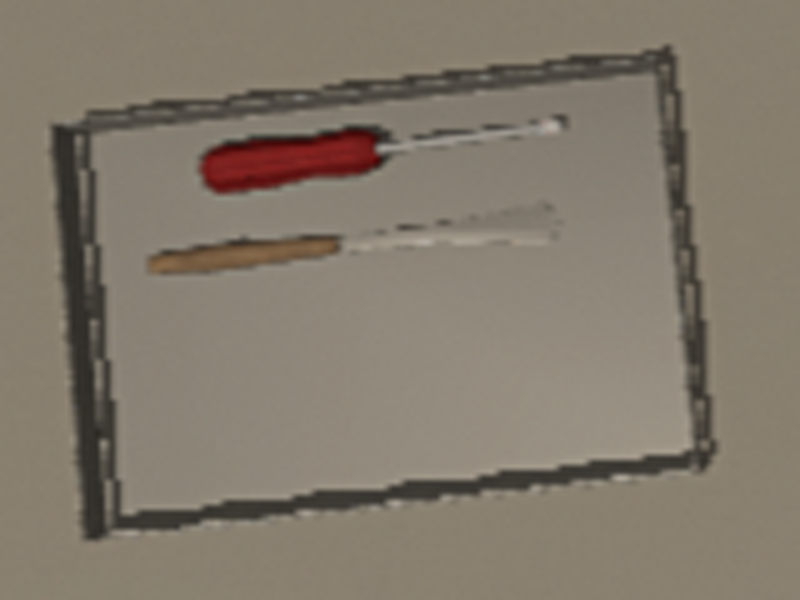

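```bash
cat > h.py <<'E'
from rig import *
import numpy as np, cv2
from scipy.spatial.transform import Rotation as R
def px(cam,u,v,z,T=None):
    c=calibration(cam)
    K=np.array(c["K"]);d=np.array(c["distortion"])
    P=np.array(c["pose"]) if T is None else T@np.array(c["tool_from_camera"])
    n=cv2.undistortPoints(np.array([[[u,v]]],float),K,d)[0,0]
    r=P[:3,:3]@[n[0],n[1],1]; t=P[:3,3]
    return t+r*(z-t[2])/r[2]
def proj(cam,p,T=None):
    c=calibration(cam)
    P=np.array(c["pose"]) if T is None else T@np.array(c["tool_from_camera"])
    Q=np.linalg.inv(P);q=Q[:3,:3]@p+Q[:3,3]
    return cv2.projectPoints(q.reshape(1,1,3),np.zeros(3),np.zeros(3),np.array(c["K"]),np.array(c["distortion"]))[0].ravel()
def tool():
    o=get_obs();T=np.eye(4);T[:3,:3]=R.from_quat(o["tool_rot"]).as_matrix();T[:3,3]=o["position"];return T,o
E
python3 - <<'E'
from h import *
np.set_printoptions(precision=4,suppress=True)
f=lambda c:(270+c[0]/6-.4,170+c[1]/6-.4)
g=lambda c:(85+c[0]/5-.4,165+c[1]/5-.4)
r=px("top",*f((182,402)),.114);o=px("top",*f((487,312)),.114)
print("ring",r,"open",o,np.linalg.norm(r-o),"mid",(r+o)/2,"ang",np.arctan2(*(o-r)[1::-1]))
a=px("top",*f((325,291)),.114);c=px("top",*f((320,158)),.162)
print("nut",a,"crank",c,np.linalg.norm((a-c)[:2]),np.arctan2(*(c-a)[1::-1]))
for z in (.04,0,.002):
  C=np.array([px("top",*g(k),z) for k in ((55,125),(668,50),(710,460),(95,535))]);print(z,C[:,:2].tolist(),np.linalg.norm(C-np.roll(C,-1,0),axis=1),C.mean(0))
for k in ((205,170),(560,122),(150,265),(555,225)): print(px("top",*g(k),.012))
E
```

```text
ring [ 0.5035 -0.0892  0.114 ] open [ 0.5387 -0.217   0.114 ] 0.13261756645021397 mid [ 0.5211 -0.1531  0.114 ] ang -1.302034365855611
nut [ 0.5486 -0.1498  0.114 ] crank [ 0.5986 -0.1434  0.162 ] 0.05045057229834542 0.12678279055899683
0.04 [[0.639829549442876, 0.4445963695035901], [0.6749431983257217, 0.12005688351448832], [0.4567676487032353, 0.0997621770047056], [0.4236145580400334, 0.42082666971702304]] [0.3264 0.2191 0.3228 0.2175] [0.5488 0.2713 0.04  ]
0 [[0.6454258024709921, 0.458997936297029], [0.6816595850480037, 0.1241055640397819], [0.4565241838535347, 0.10316345159817303], [0.42231350176651095, 0.43446997747221794]] [0.3368 0.2261 0.3331 0.2245] [0.5515 0.2802 0.    ]
0.002 [[0.6451459898195863, 0.458277857957357], [0.6813237657118897, 0.12390313001351722], [0.45653635709601975, 0.10299338786849965], [0.4223785545801871, 0.4337878120844582]] [0.3363 0.2258 0.3326 0.2241] [0.5513 0.2797 0.002 ]
[0.6179 0.3736 0.012 ]
[0.641  0.1818 0.012 ]
[0.5668 0.4027 0.012 ]
[0.5848 0.1848 0.012 ]
```

```bash
cat >> h.py <<'E'
def go(*targets):
    "offsets (cm) and yaw (deg about tool z) from current pose to targets (x,y,z,yaw of tool x)"
    T,o=tool(); y0=np.arctan2(T[1,0],T[0,0])
    print("t",round(o["time"],2),"pos",np.round(T[:3,3],4),"yaw",round(y0,4),"zdir",np.round(T[:3,2],3),"grip",round(o["grip_width"],4),"F",np.round(o["ft_force"],2))
    for t in targets:
        d=T[:3,:3].T@(np.array(t[:3])-T[:3,3]); 
        w=(R.from_matrix(T[:3,:3]).inv()*R.from_euler('ZX',[t[3],np.pi])).as_rotvec()
        print(t,"->",np.round(d*100,2),"rot",np.round(np.degrees(w),2))
E
python3 - <<'E'
from h import *
print(px("top",440,297,0),px("top",440,297,.25),px("top",435,100,.25))
go((.28,-.36,.33,-.75),(.35,-.25,.33,-.3),(.51,-.14,.28,.269))
E
```

```text
[ 0.33743057 -0.47256869  0.        ] [ 0.36196265 -0.38258776  0.25      ] [ 0.80235122 -0.39229328  0.25      ]
t 0.1 pos [ 0.2586 -0.5683  0.2216] yaw -1.144 zdir [-0.     0.002 -1.   ] grip 0.0871 F [-0.7   0.37 -0.11]
(0.28, -0.36, 0.33, -0.75) -> [-18.09 -10.58 -10.8 ] rot [ -0.04   0.11 -22.58]
(0.35, -0.25, 0.33, -0.3) -> [-25.21 -21.5  -10.78] rot [ -0.07   0.1  -48.36]
(0.51, -0.14, 0.28, 0.269) -> [-28.59 -40.62  -5.76] rot [-1.000e-01  8.000e-02 -8.096e+01]
```

>>> drive_tool([
  {"offset":[0,0,-4],"delta_rot":[0,0,0],"jaw":4},
  {"offset":[-2,-1,-7],"delta_rot":[0,0,0],"jaw":4},
  {"offset":[-5.2,-3,-8.5],"delta_rot":[0,0,-4],"jaw":4},
  {"offset":[-8.4,-5,-10],"delta_rot":[0,0,-9],"jaw":4},
  {"offset":[-11.6,-7,-10.8],"delta_rot":[0,0,-14],"jaw":4},
  {"offset":[-15,-9,-10.8],"delta_rot":[0,0,-19],"jaw":4},
  {"offset":[-18,-11,-10.8],"delta_rot":[0,0,-24],"jaw":4},
  {"offset":[-20,-14,-10.8],"delta_rot":[0,0,-30],"jaw":4},
], squeeze=30)

```text
time: 0.77
position: [0.3018, -0.3257, 0.3303]
tool_rot: [0.953, -0.304, -0.001, -0.001]
ft_force: [1.4, 0.3, 0.2]
grip_width: 0.044
```

```bash
python3 - <<'E'
from h import *
go((.35,-.25,.33,-.3),(.51,-.14,.28,.269))
E
```

```text
t 0.77 pos [ 0.3018 -0.3257  0.3303] yaw -0.6174 zdir [-0.002  0.002 -1.   ] grip 0.044 F [1.36 0.26 0.21]
(0.35, -0.25, 0.33, -0.3) -> [-0.45 -8.97  0.04] rot [ -0.04   0.13 -18.19]
(0.51, -0.14, 0.28, 0.269) -> [  6.24 -27.2    5.03] rot [ -0.08   0.12 -50.79]
```

>>> drive_tool([
  {"offset":[0,-4,0],"delta_rot":[0,0,-6.5],"jaw":4},
  {"offset":[0,-8,0.3],"delta_rot":[0,0,-13],"jaw":4},
  {"offset":[1,-12,1],"delta_rot":[0,0,-19.5],"jaw":4},
  {"offset":[2.2,-15.8,2],"delta_rot":[0,0,-26],"jaw":4},
  {"offset":[3.5,-19.5,3],"delta_rot":[0,0,-33],"jaw":4},
  {"offset":[5,-23.2,4],"delta_rot":[0,0,-39.5],"jaw":4},
  {"offset":[6.2,-26.5,5],"delta_rot":[0,0,-46],"jaw":4},
  {"offset":[6.2,-27.2,5],"delta_rot":[0,0,-50.8],"jaw":4},
])

```text
time: 1.43
position: [0.515, -0.1403, 0.2782]
tool_rot: [0.991, 0.137, -0.0, -0.001]
ft_force: [-0.0, -1.3, -1.1]
grip_width: 0.0397
```

```bash
python3 - <<'E'
from h import *
T,o=tool(); im=camera("wrist"); np.save("T1.npy",T)
cv2.imwrite("pics/w1.png",im[:,:,::-1])
go((.51,-.14,.28,.269))
E
```

```text
t 1.48 pos [ 0.5138 -0.1404  0.2788] yaw 0.2775 zdir [-0.002  0.002 -1.   ] grip 0.0396 F [0.26 0.88 0.09]
(0.51, -0.14, 0.28, 0.269) -> [-0.35 -0.15 -0.12] rot [-0.16  0.05  0.49]
```

View pics/w1.png

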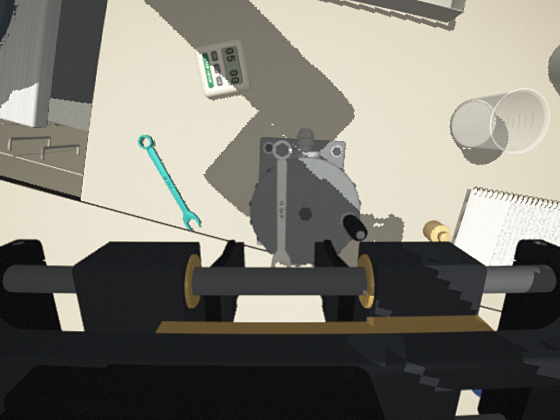

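```bash
python3 - <<'E'
import cv2
a=cv2.imread("pics/w1.png")
cv2.imwrite("pics/c3.png",cv2.resize(a[125:275,230:390],None,fx=4,fy=4,interpolation=cv2.INTER_CUBIC))
E
```

```text
(no output)
```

View pics/c3.png

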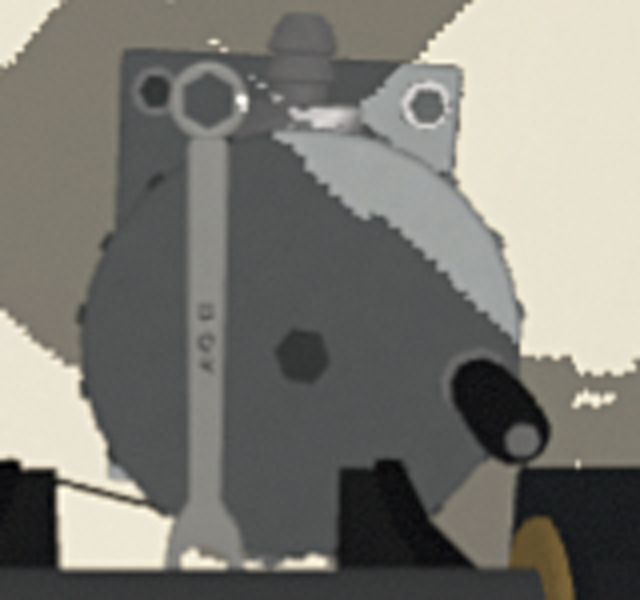

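```bash
python3 - <<'E'
from h import *
np.set_printoptions(precision=4,suppress=True)
T=np.load("T1.npy")
f=lambda c,z:px("wrist",230+c[0]/4-.4,125+c[1]/4-.4,z,T)
r=f((208,100),.116);s1=f((207.5,160),.116);s2=f((205.5,490),.116)
n=f((302,355),.114);c=f((522,440),.162);b=f((478,385),.112)
print(r,s1,s2,"ang",np.arctan2(*(s1-s2)[1::-1])-np.pi/2,np.arctan2(*(r-s2)[1::-1])-np.pi/2)
print(n,c,np.linalg.norm((c-n)[:2]),np.arctan2(*(c-n)[1::-1]))
u=(r-s2)/np.linalg.norm(r-s2); mid=r-u*.0665
print("mid",mid,"foot",(n-mid)@u)
p=mid+u*.018;print("grasp",p)
print([proj("wrist",T[:3,3]+T[:3,:3]@np.array([x,0,0]),T) for x in (-.02,.02)])
go((p[0],p[1],.18,.29),(p[0],p[1],.112,.29))
E
```

```text
[ 0.502  -0.0886  0.116 ] [ 0.5062 -0.1037  0.116 ] [ 0.5313 -0.1938  0.116 ] ang 0.2717080594036989 0.27136372524218655
[ 0.5464 -0.1487  0.114 ] [ 0.5966 -0.1433  0.162 ] 0.05043947432807386 0.10596280388547115
mid [ 0.5199 -0.1527  0.116 ] foot -0.00327963790772133
grasp [ 0.515  -0.1353  0.116 ]
[array([246.4238, 259.096 ]), array([315.6477, 259.1136])]
t 1.48 pos [ 0.5138 -0.1404  0.2788] yaw 0.2775 zdir [-0.002  0.002 -1.   ] grip 0.0396 F [0.26 0.88 0.09]
(np.float64(0.5150451838409639), np.float64(-0.13532564513324194), 0.18, 0.29) -> [ 0.27 -0.43  9.88] rot [-0.16  0.05 -0.72]
(np.float64(0.5150451838409639), np.float64(-0.13532564513324194), 0.112, 0.29) -> [ 0.28 -0.41 16.68] rot [-0.16  0.05 -0.72]
```

>>> drive_tool([
  {"offset":[0.2,-0.3,3],"delta_rot":[0,0,0],"jaw":3},
  {"offset":[0.3,-0.4,6],"delta_rot":[0,0,0],"jaw":3},
  {"offset":[0.3,-0.4,9],"delta_rot":[0,0,0],"jaw":3},
  {"offset":[0.3,-0.4,11],"delta_rot":[0,0,0],"jaw":3},
  {"offset":[0.3,-0.4,12.5],"delta_rot":[0,0,0],"jaw":3},
  {"offset":[0.3,-0.4,13],"delta_rot":[0,0,0],"jaw":3},
  {"offset":[0.3,-0.4,13],"delta_rot":[0,0,0],"jaw":3},
  {"offset":[0.3,-0.4,13],"delta_rot":[0,0,0],"jaw":3},
])

```text
time: 2.15
position: [0.5139, -0.1395, 0.1511]
tool_rot: [0.991, 0.132, 0.0, 0.0]
ft_force: [0.1, -0.3, 0.3]
grip_width: 0.0298
```

```bash
python3 - <<'E'
from h import *
go((.5155,-.1355,.1115,.271))
T,o=tool(); im=camera("wrist"); np.save("T2.npy",T)
cv2.imwrite("pics/w2.png",im[:,:,::-1])
E
```

```text
t 2.15 pos [ 0.5139 -0.1395  0.1511] yaw 0.265 zdir [ 0. -0. -1.] grip 0.0298 F [ 0.06 -0.32  0.34]
(0.5155, -0.1355, 0.1115, 0.271) -> [ 0.26 -0.35  3.96] rot [ 0.03 -0.02 -0.35]
```

View pics/w2.png

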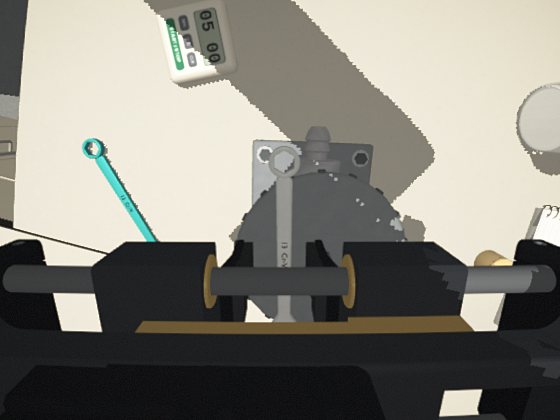

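>>> drive_tool([
  {"offset":[0.25,-0.35,1],"delta_rot":[0,0,-0.3],"jaw":3},
  {"offset":[0.25,-0.35,2],"delta_rot":[0,0,-0.3],"jaw":3},
  {"offset":[0.25,-0.35,2.8],"delta_rot":[0,0,-0.3],"jaw":3},
  {"offset":[0.25,-0.35,3.3],"delta_rot":[0,0,-0.3],"jaw":3},
  {"offset":[0.25,-0.35,3.7],"delta_rot":[0,0,-0.3],"jaw":3},
  {"offset":[0.25,-0.35,3.9],"delta_rot":[0,0,-0.3],"jaw":3},
  {"offset":[0.25,-0.35,3.95],"delta_rot":[0,0,-0.3],"jaw":3},
  {"offset":[0.25,-0.35,3.95],"delta_rot":[0,0,-0.3],"jaw":3},
])

```text
time: 2.87
position: [0.5153, -0.135, 0.1109]
tool_rot: [0.991, 0.135, -0.0, -0.0]
ft_force: [-0.7, -0.2, -0.7]
grip_width: 0.0298
```

>>> drive_tool([
  {"offset":[0,0,0],"delta_rot":[0,0,0],"jaw":2},
  {"offset":[0,0,0],"delta_rot":[0,0,0],"jaw":1.5},
  {"offset":[0,0,0],"delta_rot":[0,0,0],"jaw":1.2},
  {"offset":[0,0,0],"delta_rot":[0,0,0],"jaw":0.8},
  {"offset":[0,0,0],"delta_rot":[0,0,0],"jaw":0.5},
  {"offset":[0,0,0],"delta_rot":[0,0,0],"jaw":0.2},
  {"offset":[0,0,0],"delta_rot":[0,0,0],"jaw":0},
  {"offset":[0,0,0],"delta_rot":[0,0,0],"jaw":0},
], squeeze=35)

```text
time: 3.53
position: [0.5155, -0.135, 0.1113]
tool_rot: [0.991, 0.135, 0.0, 0.0]
ft_force: [0.9, -0.3, 1.4]
grip_width: 0.0096
```

```bash
python3 - <<'E'
from h import *
go()
T,o=tool(); im=camera("wrist"); np.save("T2.npy",T)
cv2.imwrite("pics/w3.png",im[:,:,::-1])
E
```

```text
t 3.53 pos [ 0.5155 -0.135   0.1113] yaw 0.2715 zdir [ 0.001 -0.    -1.   ] grip 0.0096 F [ 0.91 -0.33  1.38]
```

View pics/w3.png

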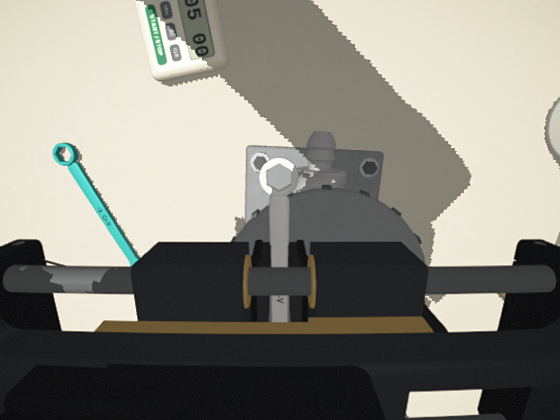

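The grip stopped at 9.6 mm with the ring end at (282,177) and the spanner centred between the pads. Next I lift gently and check.

>>> drive_tool([
  {"offset":[0,0,-0.3],"delta_rot":[0,0,0],"jaw":0},
  {"offset":[0,0,-0.8],"delta_rot":[0,0,0],"jaw":0},
  {"offset":[0,0,-1.6],"delta_rot":[0,0,0],"jaw":0},
  {"offset":[0,0,-2.8],"delta_rot":[0,0,0],"jaw":0},
  {"offset":[0,0,-4.2],"delta_rot":[0,0,0],"jaw":0},
  {"offset":[0,0,-5.8],"delta_rot":[0,0,0],"jaw":0},
  {"offset":[0,0,-7],"delta_rot":[0,0,0],"jaw":0},
  {"offset":[0,0,-7],"delta_rot":[0,0,0],"jaw":0},
])

```text
time: 4.25
position: [0.517, -0.1357, 0.184]
tool_rot: [0.991, 0.135, 0.002, 0.002]
ft_force: [0.3, -1.2, -0.8]
grip_width: 0.0097
```

```bash
python3 - <<'E'
from h import *
T,o=tool(); im=camera("wrist"); np.save("T3.npy",T)
cv2.imwrite("pics/w4.png",im[:,:,::-1])
s=camera("scene");cv2.imwrite("pics/s4.png",cv2.resize(s[120:320,220:440,::-1],None,fx=3.5,fy=3,interpolation=cv2.INTER_CUBIC))
x=np.array([.9945,.105]);y=np.array([-.105,.9945])
C=np.array([.549,.271])
# spanner mid in tray (-.045,0), grasp 18mm toward +y(ring)
g=C-.045*x+.018*y; print(g)
go((g[0],g[1],.18,.105),(g[0],g[1],.02,.105))
E
```

```text
[0.5023575 0.284176 ]
t 4.35 pos [ 0.5154 -0.135   0.1816] yaw 0.2715 zdir [ 0.001 -0.001 -1.   ] grip 0.0095 F [-0.42 -0.12  0.  ]
(np.float64(0.5023575000000001), np.float64(0.28417600000000004), 0.18, 0.105) -> [  9.98 -40.73   0.14] rot [ 0.04 -0.06  9.54]
(np.float64(0.5023575000000001), np.float64(0.28417600000000004), 0.02, 0.105) -> [  9.97 -40.74  16.14] rot [ 0.04 -0.06  9.54]
```

View pics/w4.png

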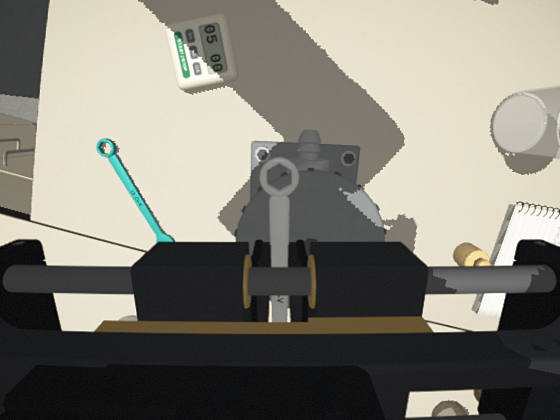

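View pics/s4.png

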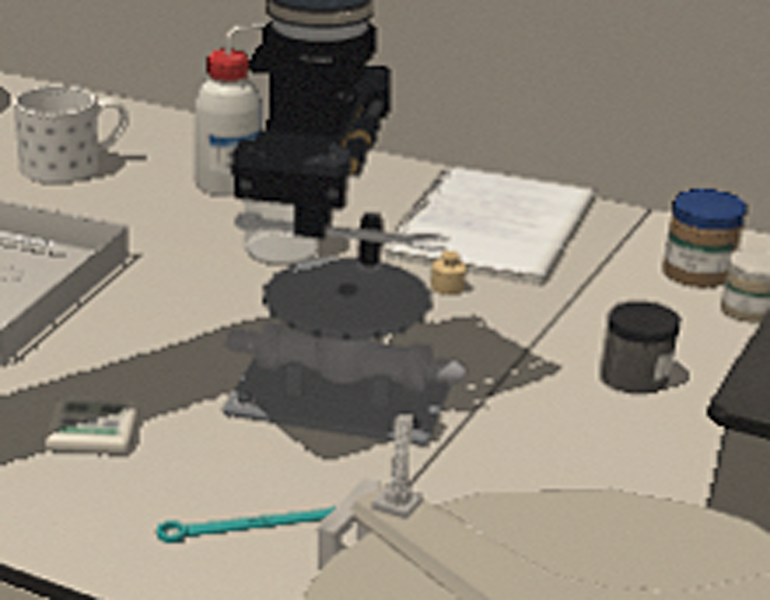

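The spanner is held level: the ring sits at (279,177), the same place relative to the gripper as before. Now the tray.

>>> drive_tool([
  {"offset":[0.3,-1,0],"delta_rot":[0,0,0.3],"jaw":0},
  {"offset":[0.8,-3,0],"delta_rot":[0,0,1],"jaw":0},
  {"offset":[1.5,-6,0],"delta_rot":[0,0,2],"jaw":0},
  {"offset":[2.3,-9,0],"delta_rot":[0,0,3],"jaw":0},
  {"offset":[3,-12.2,0],"delta_rot":[0,0,4],"jaw":0},
  {"offset":[3.8,-15.4,0],"delta_rot":[0,0,5],"jaw":0},
  {"offset":[4.6,-18.6,0],"delta_rot":[0,0,6],"jaw":0},
  {"offset":[5.4,-21.8,0],"delta_rot":[0,0,7],"jaw":0},
])

```text
time: 5.02
position: [0.5073, 0.0918, 0.18]
tool_rot: [0.997, 0.074, -0.001, -0.0]
ft_force: [0.7, -0.4, -1.6]
grip_width: 0.0093
```

```bash
python3 - <<'E'
from h import *
go((.5024,.2842,.13,.105),(.5024,.2842,.02,.105))
E
```

```text
t 5.02 pos [0.5073 0.0918 0.18  ] yaw 0.148 zdir [-0.003  0.    -1.   ] grip 0.0093 F [ 0.72 -0.42 -1.63]
(0.5024, 0.2842, 0.13, 0.105) -> [  2.36 -19.1    5.01] rot [-0.05  0.16  2.46]
(0.5024, 0.2842, 0.02, 0.105) -> [  2.39 -19.09  16.01] rot [-0.05  0.16  2.46]
```

>>> drive_tool([
  {"offset":[0.4,-3.2,0],"delta_rot":[0,0,0.5],"jaw":0},
  {"offset":[0.8,-6.4,0.2],"delta_rot":[0,0,1],"jaw":0},
  {"offset":[1.2,-9.6,0.8],"delta_rot":[0,0,1.5],"jaw":0},
  {"offset":[1.6,-12.8,1.8],"delta_rot":[0,0,2],"jaw":0},
  {"offset":[1.9,-15.5,3],"delta_rot":[0,0,2.4],"jaw":0},
  {"offset":[2.2,-17.6,4],"delta_rot":[0,0,2.4],"jaw":0},
  {"offset":[2.3,-18.8,4.8],"delta_rot":[0,0,2.4],"jaw":0},
  {"offset":[2.4,-19.1,5],"delta_rot":[0,0,2.4],"jaw":0},
])

```text
time: 5.68
position: [0.5018, 0.2837, 0.1287]
tool_rot: [0.998, 0.055, -0.002, 0.0]
ft_force: [1.1, -0.0, -1.6]
grip_width: 0.0095
```

```bash
python3 - <<'E'
from h import *
go((.5024,.2842,.02,.105))
T,o=tool(); im=camera("wrist"); np.save("T4.npy",T)
cv2.imwrite("pics/w5.png",im[:,:,::-1])
s=camera("top");cv2.imwrite("pics/t5.png",cv2.resize(s[150:300,60:270,::-1],None,fx=3.8,fy=3.8,interpolation=cv2.INTER_CUBIC))
E
```

```text
t 5.68 pos [0.5018 0.2837 0.1287] yaw 0.1101 zdir [-0.005 -0.001 -1.   ] grip 0.0095 F [ 1.14 -0.01 -1.6 ]
(0.5024, 0.2842, 0.02, 0.105) -> [ 0.12 -0.04 10.87] rot [0.03 0.27 0.29]
```

View pics/w5.png

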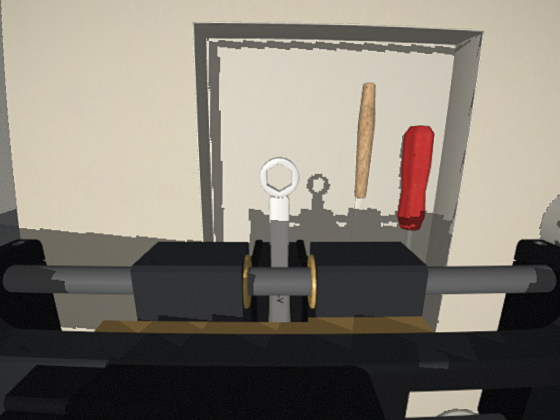

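View pics/t5.png

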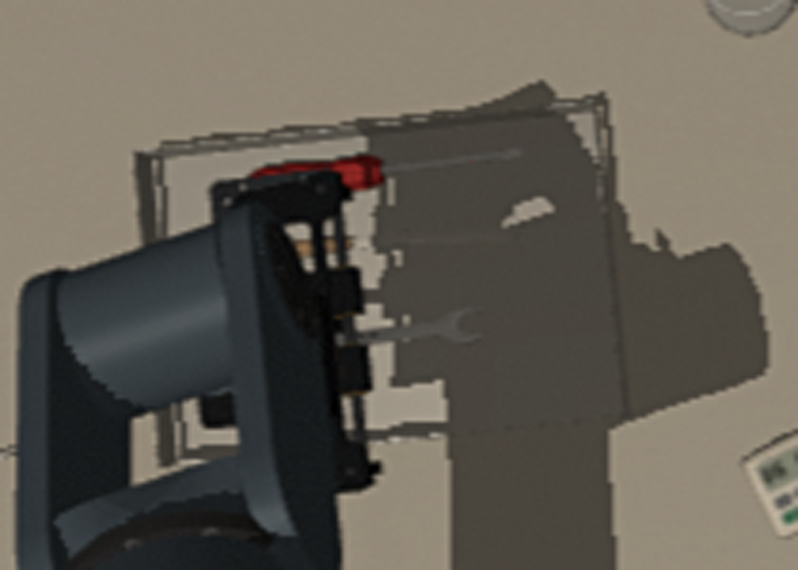

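The wrist view shows the ring at (279,176) over the empty half of the tray, parallel to the spatula (365,140). Descending.

>>> drive_tool([
  {"offset":[0.1,0,2],"delta_rot":[0,0,0],"jaw":0},
  {"offset":[0.1,0,4],"delta_rot":[0,0,0],"jaw":0},
  {"offset":[0.1,0,6],"delta_rot":[0,0,0],"jaw":0},
  {"offset":[0.1,0,7.8],"delta_rot":[0,0,0],"jaw":0},
  {"offset":[0.1,0,9.2],"delta_rot":[0,0,0],"jaw":0},
  {"offset":[0.1,0,10.2],"delta_rot":[0,0,0],"jaw":0},
  {"offset":[0.1,0,10.8],"delta_rot":[0,0,0],"jaw":0},
  {"offset":[0.1,0,11],"delta_rot":[0,0,0],"jaw":0},
])

```text
time: 6.45
position: [0.5053, 0.2811, 0.0206]
tool_rot: [0.999, 0.053, -0.0, 0.0]
ft_force: [-0.5, -0.6, 0.2]
grip_width: 0.0093
```

```bash
python3 - <<'E'
from h import *
go((.5024,.2842,.004,.105))
E
```

```text
t 6.45 pos [0.5053 0.2811 0.0206] yaw 0.106 zdir [-0.001 -0.    -1.   ] grip 0.0093 F [-0.53 -0.6   0.22]
(0.5024, 0.2842, 0.004, 0.105) -> [-0.25 -0.34  1.66] rot [0.02 0.05 0.06]
```

>>> drive_tool([
  {"offset":[0,0,0.4],"delta_rot":[0,0,0],"jaw":0},
  {"offset":[0,0,0.8],"delta_rot":[0,0,0],"jaw":0},
  {"offset":[0,0,1.1],"delta_rot":[0,0,0],"jaw":0},
  {"offset":[0,0,1.3],"delta_rot":[0,0,0],"jaw":0},
  {"offset":[0,0,1.45],"delta_rot":[0,0,0],"jaw":0},
  {"offset":[0,0,1.55],"delta_rot":[0,0,0],"jaw":0},
  {"offset":[0,0,1.6],"delta_rot":[0,0,0],"jaw":0},
  {"offset":[0,0,1.6],"delta_rot":[0,0,0],"jaw":0},
])

```text
time: 7.12
position: [0.5052, 0.2822, 0.0051]
tool_rot: [0.999, 0.054, 0.0, -0.0]
ft_force: [0.4, -0.1, -1.6]
grip_width: 0.0095
```

```bash
python3 - <<'E'
from h import *
go((.5024,.2842,.0033,.105))
E
```

```text
t 7.12 pos [0.5052 0.2822 0.0051] yaw 0.1075 zdir [ 0.  0. -1.] grip 0.0095 F [ 0.39 -0.09 -1.56]
(0.5024, 0.2842, 0.0033, 0.105) -> [-0.25 -0.23  0.18] rot [-0.   -0.    0.15]
```

>>> drive_tool([
  {"offset":[0,0,0.05],"delta_rot":[0,0,0],"jaw":0},
  {"offset":[0,0,0.1],"delta_rot":[0,0,0],"jaw":0},
  {"offset":[0,0,0.15],"delta_rot":[0,0,0],"jaw":0},
  {"offset":[0,0,0.15],"delta_rot":[0,0,0],"jaw":0},
  {"offset":[0,0,0.15],"delta_rot":[0,0,0],"jaw":0},
  {"offset":[0,0,0.15],"delta_rot":[0,0,0],"jaw":0},
  {"offset":[0,0,0.15],"delta_rot":[0,0,0],"jaw":0},
  {"offset":[0,0,0.15],"delta_rot":[0,0,0],"jaw":0},
])

```text
time: 7.78
position: [0.5052, 0.2821, 0.0036]
tool_rot: [0.999, 0.054, 0.0, -0.0]
ft_force: [-0.8, -0.8, -1.2]
grip_width: 0.0095
```

```bash
python3 - <<'E'
from h import *
go()
E
```

```text
t 7.78 pos [0.5052 0.2821 0.0036] yaw 0.1073 zdir [ 0.  0. -1.] grip 0.0095 F [-0.82 -0.76 -1.21]
```

>>> drive_tool([
  {"offset":[0,0,0],"delta_rot":[0,0,0],"jaw":1.2},
  {"offset":[0,0,0],"delta_rot":[0,0,0],"jaw":1.6},
  {"offset":[0,0,0],"delta_rot":[0,0,0],"jaw":2.2},
  {"offset":[0,0,0],"delta_rot":[0,0,0],"jaw":3},
  {"offset":[0,0,0],"delta_rot":[0,0,0],"jaw":3.5},
  {"offset":[0,0,0],"delta_rot":[0,0,0],"jaw":3.5},
  {"offset":[0,0,-0.5],"delta_rot":[0,0,0],"jaw":3.5},
  {"offset":[0,0,-1.5],"delta_rot":[0,0,0],"jaw":3.5},
])

```text
time: 8.45
position: [0.5043, 0.2818, 0.0181]
tool_rot: [0.999, 0.054, -0.001, 0.0]
ft_force: [0.3, 0.6, -1.0]
grip_width: 0.0344
```

>>> drive_tool([
  {"offset":[0,0,-2],"delta_rot":[0,0,0],"jaw":3.5},
  {"offset":[0,0,-5],"delta_rot":[0,0,0],"jaw":3.5},
  {"offset":[0,0,-8],"delta_rot":[0,0,0],"jaw":3.5},
  {"offset":[0,0,-11],"delta_rot":[0,0,0],"jaw":3.5},
  {"offset":[0,0,-14],"delta_rot":[0,0,0],"jaw":3.5},
  {"offset":[0,0,-17],"delta_rot":[0,0,0],"jaw":3.5},
  {"offset":[0,0,-19],"delta_rot":[0,0,0],"jaw":3.5},
  {"offset":[0,0,-19],"delta_rot":[0,0,0],"jaw":3.5},
])

```text
time: 9.12
position: [0.5081, 0.2833, 0.2148]
tool_rot: [0.999, 0.054, 0.006, -0.002]
ft_force: [0.8, 1.1, 0.9]
grip_width: 0.0348
```

```bash
python3 - <<'E'
from h import *
T,o=tool(); im=camera("wrist"); np.save("T5.npy",T)
cv2.imwrite("pics/w6.png",im[:,:,::-1])
go((.5476,-.1493+.05,.21,.105),(.598,-.1433,.21,.105))
E
```

```text
t 9.17 pos [0.5068 0.2827 0.2122] yaw 0.1075 zdir [ 0.007  0.002 -1.   ] grip 0.0353 F [-0.03  0.42 -0.56]
(0.5476, -0.09929999999999999, 0.21, 0.105) -> [-0.04 38.42  0.16] rot [-0.09 -0.4   0.14]
(0.598, -0.1433, 0.21, 0.105) -> [ 4.5  43.33  0.19] rot [-0.09 -0.4   0.14]
```

View pics/w6.png

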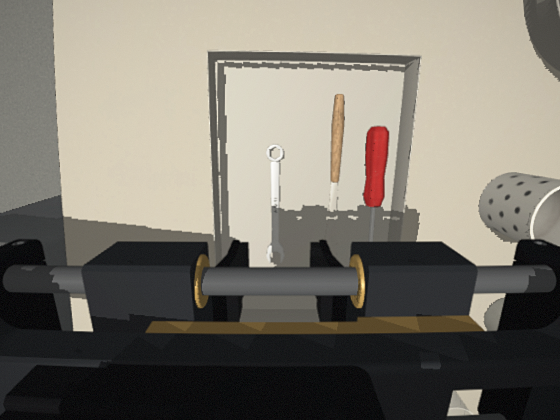

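The spanner lies flat and parallel on the tray floor, ring at (275,153) and open end at (274,253), released. Next, the crank.

>>> drive_tool([
  {"offset":[0.1,2,0],"delta_rot":[0,0,0],"jaw":4.5},
  {"offset":[0.4,5,0],"delta_rot":[0,0,0],"jaw":4.5},
  {"offset":[0.8,9,0],"delta_rot":[0,0,0],"jaw":4.5},
  {"offset":[1.2,13,0],"delta_rot":[0,0,0],"jaw":4.5},
  {"offset":[1.6,17,0],"delta_rot":[0,0,0],"jaw":4.5},
  {"offset":[2.1,21,0],"delta_rot":[0,0,0],"jaw":4.5},
  {"offset":[2.5,25,0],"delta_rot":[0,0,0],"jaw":4.5},
  {"offset":[2.9,29,0],"delta_rot":[0,0,0],"jaw":4.5},
])

```text
time: 9.83
position: [0.564, -0.0048, 0.2075]
tool_rot: [0.999, 0.054, -0.001, -0.0]
ft_force: [1.1, 0.5, -0.6]
grip_width: 0.045
```

```bash
python3 - <<'E'
from h import *
go((.598,-.1433,.19,.105))
s=camera("top");cv2.imwrite("pics/t6.png",cv2.resize(s[160:290,70:270,::-1],None,fx=4,fy=4,interpolation=cv2.INTER_CUBIC))
E
```

```text
t 9.83 pos [ 0.564  -0.0048  0.2075] yaw 0.1074 zdir [-0.003  0.001 -1.   ] grip 0.045 F [ 1.1   0.53 -0.63]
(0.598, -0.1433, 0.19, 0.105) -> [ 1.9  14.13  1.73] rot [-0.05  0.15  0.14]
```

View pics/t6.png

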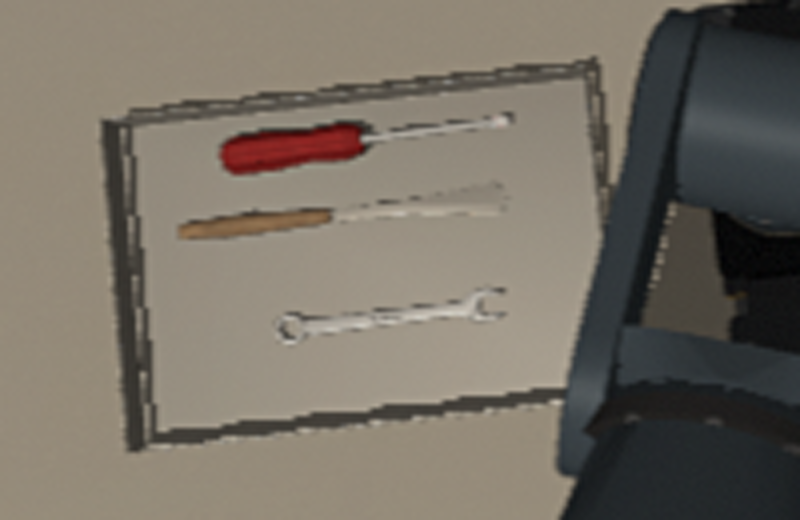

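The spanner at (288,328)–(490,303) in the crop is parallel to the tray and the other tools, which haven't moved.

>>> drive_tool([
  {"offset":[0.5,3.6,0],"delta_rot":[0,0,0],"jaw":4.5},
  {"offset":[1,7.2,0],"delta_rot":[0,0,0],"jaw":4.5},
  {"offset":[1.4,10,0.3],"delta_rot":[0,0,0],"jaw":4.5},
  {"offset":[1.6,12,0.6],"delta_rot":[0,0,0],"jaw":4.5},
  {"offset":[1.8,13.5,1],"delta_rot":[0,0,0],"jaw":4.5},
  {"offset":[1.9,14.1,1.3],"delta_rot":[0,0,0],"jaw":4.5},
  {"offset":[1.9,14.1,1.5],"delta_rot":[0,0,0],"jaw":4.5},
  {"offset":[1.9,14.1,1.5],"delta_rot":[0,0,0],"jaw":4.5},
])

```text
time: 10.55
position: [0.5981, -0.14, 0.1923]
tool_rot: [0.999, 0.054, -0.001, -0.001]
ft_force: [0.3, 0.6, -0.3]
grip_width: 0.0448
```

```bash
python3 - <<'E'
from h import *
go((.598,-.1433,.122,.105))
T,o=tool(); im=camera("wrist"); np.save("T7.npy",T)
cv2.imwrite("pics/w7.png",im[:,:,::-1])
print(proj("wrist",np.array([.598,-.1433,.162]),T))
s=camera("scene");cv2.imwrite("pics/s7.png",cv2.resize(s[150:270,240:400,::-1],None,fx=4.5,fy=4.5,interpolation=cv2.INTER_CUBIC))
E
```

```text
t 10.55 pos [ 0.5981 -0.14    0.1923] yaw 0.1076 zdir [-0.003  0.002 -1.   ] grip 0.0448 F [ 0.34  0.61 -0.25]
(0.598, -0.1433, 0.122, 0.105) -> [-0.02  0.34  7.03] rot [-0.12  0.15  0.15]
[280.45139469 245.17951255]
```

View pics/w7.png

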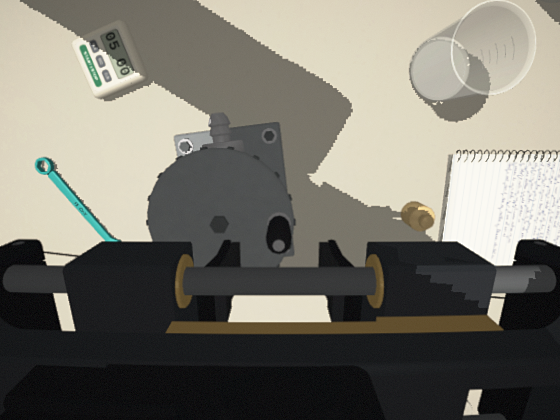

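View pics/s7.png

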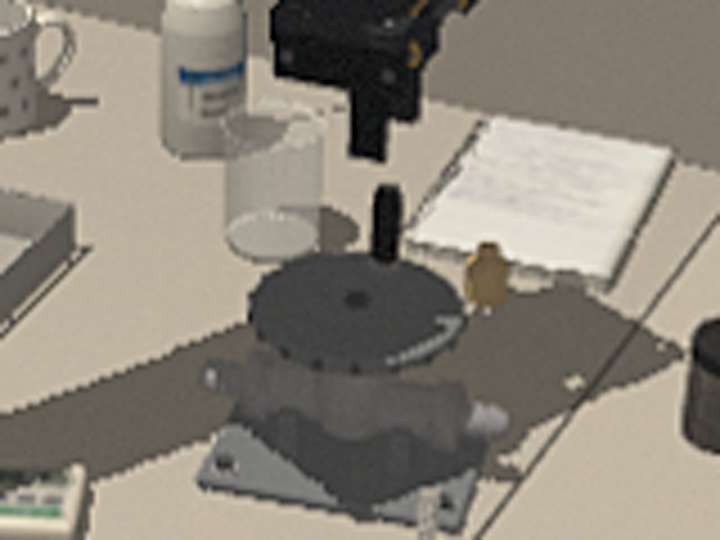

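The crank top is seen at (278,245) against a predicted (280,245). It's well between the open fingers, so I descend.

>>> drive_tool([
  {"offset":[-0.1,0.2,1],"delta_rot":[0,0,0],"jaw":4.5},
  {"offset":[-0.1,0.3,2],"delta_rot":[0,0,0],"jaw":4.5},
  {"offset":[-0.1,0.3,3.2],"delta_rot":[0,0,0],"jaw":4.5},
  {"offset":[-0.1,0.3,4.6],"delta_rot":[0,0,0],"jaw":4.5},
  {"offset":[-0.1,0.3,5.8],"delta_rot":[0,0,0],"jaw":4.5},
  {"offset":[-0.1,0.3,6.6],"delta_rot":[0,0,0],"jaw":4.5},
  {"offset":[-0.1,0.3,7],"delta_rot":[0,0,0],"jaw":4},
  {"offset":[-0.1,0.3,7],"delta_rot":[0,0,0],"jaw":3},
])

```text
time: 11.32
position: [0.5977, -0.1439, 0.1222]
tool_rot: [0.999, 0.054, -0.001, -0.001]
ft_force: [0.5, -0.5, -0.1]
grip_width: 0.0389
```

>>> drive_tool([
  {"offset":[0,0,0],"delta_rot":[0,0,0],"jaw":2.5},
  {"offset":[0,0,0],"delta_rot":[0,0,0],"jaw":2},
  {"offset":[0,0,0],"delta_rot":[0,0,0],"jaw":1.5},
  {"offset":[0,0,0],"delta_rot":[0,0,0],"jaw":1},
  {"offset":[0,0,0],"delta_rot":[0,0,0],"jaw":0.5},
  {"offset":[0,0,0],"delta_rot":[0,0,0],"jaw":0.5},
  {"offset":[0,0,0],"delta_rot":[0,0,0],"jaw":0.5},
  {"offset":[0,0,0],"delta_rot":[0,0,0],"jaw":0.5},
], squeeze=40)

```text
time: 11.98
position: [0.598, -0.1445, 0.1242]
tool_rot: [0.999, 0.054, -0.0, 0.0]
ft_force: [-2.5, -1.1, 6.3]
grip_width: 0.0173
```

```bash
python3 - <<'E'
from h import *
go((.598,-.1433,.122,.105))
T,o=tool(); im=camera("wrist")
cv2.imwrite("pics/w8.png",im[:,:,::-1])
E
```

```text
t 11.98 pos [ 0.598  -0.1445  0.1242] yaw 0.1076 zdir [-0.001 -0.    -1.   ] grip 0.0173 F [-2.54 -1.14  6.26]
(0.598, -0.1433, 0.122, 0.105) -> [ 0.01 -0.12  0.22] rot [0.02 0.04 0.15]
```

View pics/w8.png

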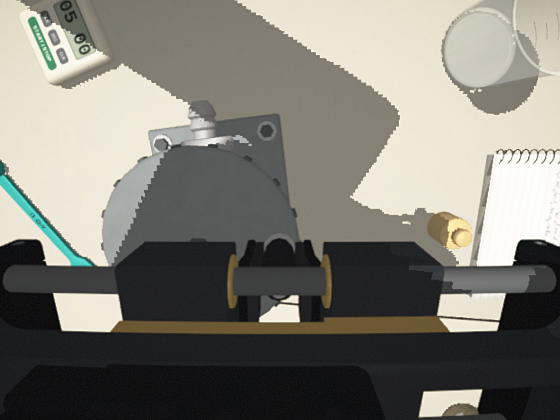

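```bash
cat >> h.py <<'E'
A=np.array([.5476,-.1493])
def arc(c0,angs,r=.05,A=A,yaw=None):
    "rows in tool cm for a circle about A, from commanded xy c0"
    T,o=tool(); p=T[:2,3]-A
    print("t",round(o["time"],2),"pos",np.round(T[:3,3],4),"r",round(np.hypot(*p),4),"deg",round(np.degrees(np.arctan2(p[1],p[0])),2),"grip",round(o["grip_width"],4),"F",np.round(o["ft_force"],2),"M",np.round(o["moment"],2))
    for a in angs:
        t=A+r*np.array([np.cos(np.radians(a)),np.sin(np.radians(a))])
        d=T[:3,:3].T@np.append(t-c0,0)
        print(a,np.round(d*100,2)[:2],"cmd",np.round(t,4))
E
python3 - <<'E'
from h import *
arc(np.array([.598,-.1442]),[0,-10,-22,-34,-46,-58,-70,-82,-82])
E
```

```text
t 12.03 pos [ 0.598  -0.1445  0.1242] r 0.0507 deg 5.4 grip 0.0176 F [-3.86  0.28  6.54] M [-0.09  0.58  0.04]
0 [-0.09  0.5 ] cmd [ 0.5976 -0.1493]
-10 [-0.26  1.36] cmd [ 0.5968 -0.158 ]
-22 [-0.66  2.33] cmd [ 0.594 -0.168]
-34 [-1.24  3.19] cmd [ 0.5891 -0.1773]
-46 [-2.    3.91] cmd [ 0.5823 -0.1853]
-58 [-2.89  4.47] cmd [ 0.5741 -0.1917]
-70 [-3.87  4.82] cmd [ 0.5647 -0.1963]
-82 [-4.91  4.96] cmd [ 0.5546 -0.1988]
-82 [-4.91  4.96] cmd [ 0.5546 -0.1988]
```

>>> drive_tool([
  {"offset":[-0.1,0.5,0],"delta_rot":[0,0,0],"jaw":0.5},
  {"offset":[-0.25,1.35,0],"delta_rot":[0,0,0],"jaw":0.5},
  {"offset":[-0.65,2.35,0],"delta_rot":[0,0,0],"jaw":0.5},
  {"offset":[-1.25,3.2,0],"delta_rot":[0,0,0],"jaw":0.5},
  {"offset":[-2,3.9,0],"delta_rot":[0,0,0],"jaw":0.5},
  {"offset":[-2.9,4.45,0],"delta_rot":[0,0,0],"jaw":0.5},
  {"offset":[-3.85,4.8,0],"delta_rot":[0,0,0],"jaw":0.5},
  {"offset":[-3.85,4.8,0],"delta_rot":[0,0,0],"jaw":0.5},
])

```text
time: 12.7
position: [0.5644, -0.198, 0.1242]
tool_rot: [0.999, 0.053, 0.0, 0.001]
ft_force: [-1.2, -0.7, 6.3]
grip_width: 0.0174
```

```bash
python3 - <<'E'
from h import *
arc(np.array([.5647,-.1963]),[-76,-82,-88,-94,-100,-106])
im=camera("wrist")
cv2.imwrite("pics/w9.png",im[:,:,::-1])
E
```

```text
t 12.7 pos [ 0.5644 -0.198   0.1242] r 0.0515 deg -70.97 grip 0.0174 F [-1.23 -0.72  6.33] M [-0.12  0.32 -0.04]
-76 [-0.51  0.1 ] cmd [ 0.5597 -0.1978]
-82 [-1.04  0.14] cmd [ 0.5546 -0.1988]
-88 [-1.56  0.13] cmd [ 0.5493 -0.1993]
-94 [-2.08  0.07] cmd [ 0.5441 -0.1992]
-100 [-2.59 -0.05] cmd [ 0.5389 -0.1985]
-106 [-3.08 -0.22] cmd [ 0.5338 -0.1974]
```

View pics/w9.png

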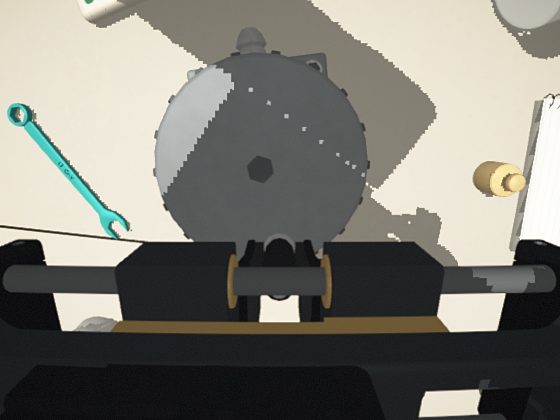

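The wheel follows the handle. Now I creep towards the stop, expected near −106°.

>>> drive_tool([
  {"offset":[-0.5,0.1,0],"delta_rot":[0,0,0],"jaw":0.5},
  {"offset":[-1,0.15,0],"delta_rot":[0,0,0],"jaw":0.5},
  {"offset":[-1.5,0.15,0],"delta_rot":[0,0,0],"jaw":0.5},
  {"offset":[-1.8,0.1,0],"delta_rot":[0,0,0],"jaw":0.5},
  {"offset":[-2.1,0.05,0],"delta_rot":[0,0,0],"jaw":0.5},
  {"offset":[-2.35,0,0],"delta_rot":[0,0,0],"jaw":0.5},
  {"offset":[-2.6,-0.05,0],"delta_rot":[0,0,0],"jaw":0.5},
  {"offset":[-2.6,-0.05,0],"delta_rot":[0,0,0],"jaw":0.5},
])

```text
time: 13.42
position: [0.5395, -0.1998, 0.1242]
tool_rot: [0.999, 0.054, 0.001, 0.001]
ft_force: [0.2, -1.2, 6.6]
grip_width: 0.0174
```

```bash
python3 - <<'E'
from h import *
arc(np.array([.5389,-.1985]),[-103,-106,-109,-112,-115,-118,-121])
E
```

```text
t 13.42 pos [ 0.5395 -0.1998  0.1242] r 0.0511 deg -99.16 grip 0.0174 F [ 0.22 -1.19  6.56] M [-0.3  -0.13 -0.01]
-103 [-0.25 -0.08] cmd [ 0.5364 -0.198 ]
-106 [-0.49 -0.17] cmd [ 0.5338 -0.1974]
-109 [-0.73 -0.27] cmd [ 0.5313 -0.1966]
-112 [-0.97 -0.39] cmd [ 0.5289 -0.1957]
-115 [-1.19 -0.52] cmd [ 0.5265 -0.1946]
-118 [-1.41 -0.66] cmd [ 0.5241 -0.1934]
-121 [-1.63 -0.81] cmd [ 0.5218 -0.1922]
```

>>> drive_tool([
  {"offset":[-0.15,-0.05,0],"delta_rot":[0,0,0],"jaw":0.5},
  {"offset":[-0.3,-0.1,0],"delta_rot":[0,0,0],"jaw":0.5},
  {"offset":[-0.5,-0.17,0],"delta_rot":[0,0,0],"jaw":0.5},
  {"offset":[-0.65,-0.23,0],"delta_rot":[0,0,0],"jaw":0.5},
  {"offset":[-0.8,-0.3,0],"delta_rot":[0,0,0],"jaw":0.5},
  {"offset":[-0.95,-0.4,0],"delta_rot":[0,0,0],"jaw":0.5},
  {"offset":[-0.95,-0.4,0],"delta_rot":[0,0,0],"jaw":0.5},
  {"offset":[-0.95,-0.4,0],"delta_rot":[0,0,0],"jaw":0.5},
])

```text
time: 14.08
position: [0.5342, -0.1986, 0.1243]
tool_rot: [0.999, 0.053, 0.005, 0.003]
ft_force: [9.8, -3.4, -0.6]
grip_width: 0.0176
```

```bash
python3 - <<'E'
from h import *
arc(np.array([.5289,-.1957]),[-112,-115,-118,-121,-124,-127])
E
```

```text
t 14.08 pos [ 0.5342 -0.1986  0.1243] r 0.0511 deg -105.17 grip 0.0176 F [ 9.85 -3.45 -0.64] M [-0.53 -1.51  0.02]
-112 [-0. -0.] cmd [ 0.5289 -0.1957]
-115 [-0.23 -0.13] cmd [ 0.5265 -0.1946]
-118 [-0.45 -0.27] cmd [ 0.5241 -0.1934]
-121 [-0.66 -0.43] cmd [ 0.5218 -0.1922]
-124 [-0.87 -0.59] cmd [ 0.5196 -0.1908]
-127 [-1.06 -0.76] cmd [ 0.5175 -0.1892]
```

>>> drive_tool([
  {"offset":[-0.1,-0.06,0],"delta_rot":[0,0,0],"jaw":0.5},
  {"offset":[-0.2,-0.12,0],"delta_rot":[0,0,0],"jaw":0.5},
  {"offset":[-0.2,-0.12,0],"delta_rot":[0,0,0],"jaw":0.5},
  {"offset":[-0.2,-0.12,0],"delta_rot":[0,0,0],"jaw":0.5},
  {"offset":[-0.2,-0.12,0],"delta_rot":[0,0,0],"jaw":0.5},
  {"offset":[0,0,0],"delta_rot":[0,0,0],"jaw":0.5},
  {"offset":[0.25,0.1,0],"delta_rot":[0,0,0],"jaw":0.5},
  {"offset":[0.45,0.2,0],"delta_rot":[0,0,0],"jaw":0.5},
])

```text
time: 14.75
position: [0.5343, -0.1986, 0.1241]
tool_rot: [0.999, 0.054, -0.0, 0.001]
ft_force: [-3.9, -2.5, 11.3]
grip_width: 0.0176
```

```bash
python3 - <<'E'
from h import *
T,o=tool()
c=np.array([.5289,-.1957])+(T[:3,:3]@[.0045,.002,0])[:2]; print(c)
arc(c,[-105.2,-104,-98,-88,-74,-59,-44,-29,-14])
s=camera("top");cv2.imwrite("pics/t10.png",cv2.resize(s[170:270,270:370,::-1],None,fx=6,fy=6,interpolation=cv2.INTER_CUBIC))
E
```

```text
[ 0.53359011 -0.19720094]
t 14.75 pos [ 0.5343 -0.1986  0.1241] r 0.0511 deg -105.11 grip 0.0176 F [-3.87 -2.52 11.25] M [-0.38  0.4  -0.02]
-105.2 [0.09 0.04] cmd [ 0.5345 -0.1976]
-104 [0.18 0.08] cmd [ 0.5355 -0.1978]
-98 [0.68 0.24] cmd [ 0.5406 -0.1988]
-88 [1.54 0.38] cmd [ 0.5493 -0.1993]
-74 [2.76 0.32] cmd [ 0.5614 -0.1974]
-59 [ 4.01 -0.07] cmd [ 0.5734 -0.1922]
-44 [ 5.11 -0.77] cmd [ 0.5836 -0.184 ]
-29 [ 6.   -1.73] cmd [ 0.5913 -0.1735]
-14 [ 6.6  -2.88] cmd [ 0.5961 -0.1614]
```

```bash
python3 - <<'E'
from h import *
A2=np.array([.5473,-.1500]);r=.0502
P=lambda a:A2+r*np.array([np.cos(np.radians(a)),np.sin(np.radians(a))])
c=np.array([.5336,-.1972]); print("closed",P(-105.2))
s=-105.2
for k in range(3):
    arc(c if k==0 else P(s+120*k),[s+120*k+15*i for i in range(1,9)],r,A2)
E
```

```text
closed [ 0.5341381  -0.19844383]
t 14.8 pos [ 0.5343 -0.1986  0.1242] r 0.0503 deg -104.97 grip 0.0177 F [-1.97 -3.11  7.9 ] M [-0.42 -0.   -0.02]
-90.2 [1.31 0.44] cmd [ 0.5471 -0.2002]
-75.2 [2.62 0.42] cmd [ 0.5601 -0.1985]
-60.2 [3.88 0.06] cmd [ 0.5722 -0.1936]
-45.2 [ 5.   -0.62] cmd [ 0.5827 -0.1856]
-30.200000000000003 [ 5.91 -1.56] cmd [ 0.5907 -0.1753]
-15.200000000000003 [ 6.55 -2.71] cmd [ 0.5957 -0.1632]
-0.20000000000000284 [ 6.86 -3.98] cmd [ 0.5975 -0.1502]
14.799999999999997 [ 6.84 -5.29] cmd [ 0.5958 -0.1372]
t 14.8 pos [ 0.5343 -0.1986  0.1242] r 0.0503 deg -104.97 grip 0.0177 F [-1.97 -3.11  7.9 ] M [-0.42 -0.   -0.02]
29.799999999999997 [-0.36 -1.26] cmd [ 0.5909 -0.1251]
44.8 [-1.04 -2.38] cmd [ 0.5829 -0.1146]
59.8 [-1.98 -3.29] cmd [ 0.5726 -0.1066]
74.8 [-3.13 -3.92] cmd [ 0.5605 -0.1016]
89.8 [-4.4  -4.24] cmd [ 0.5475 -0.0998]
104.8 [-5.71 -4.21] cmd [ 0.5345 -0.1015]
119.8 [-6.97 -3.85] cmd [ 0.5224 -0.1064]
134.8 [-8.09 -3.17] cmd [ 0.5119 -0.1144]
t 14.8 pos [ 0.5343 -0.1986  0.1242] r 0.0503 deg -104.97 grip 0.0177 F [-1.97 -3.11  7.9 ] M [-0.42 -0.   -0.02]
149.8 [-0.91  0.94] cmd [ 0.5039 -0.1247]
164.8 [-1.54  2.09] cmd [ 0.4989 -0.1368]
179.8 [-1.86  3.36] cmd [ 0.4971 -0.1498]
194.8 [-1.83  4.67] cmd [ 0.4988 -0.1628]
209.8 [-1.47  5.93] cmd [ 0.5037 -0.1749]
224.8 [-0.79  7.05] cmd [ 0.5117 -0.1854]
239.8 [0.15 7.96] cmd [ 0.522  -0.1934]
254.8 [1.3 8.6] cmd [ 0.5341 -0.1984]
```

View pics/t10.png

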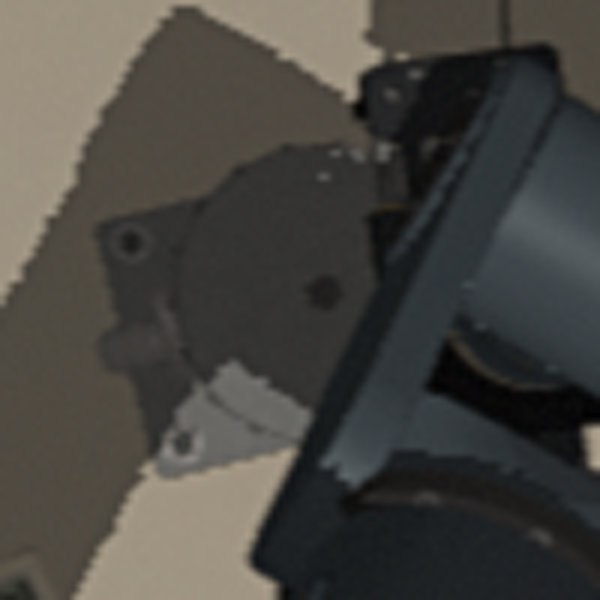

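The valve is at its stop: the handle didn't move under about 10 N, at −105.2° against the predicted −106°. Now I open counter-clockwise.

>>> drive_tool([
  {"offset":[1.3,0.4,0],"delta_rot":[0,0,0],"jaw":0.5},
  {"offset":[2.6,0.4,0],"delta_rot":[0,0,0],"jaw":0.5},
  {"offset":[3.9,0.05,0],"delta_rot":[0,0,0],"jaw":0.5},
  {"offset":[5,-0.6,0],"delta_rot":[0,0,0],"jaw":0.5},
  {"offset":[5.9,-1.55,0],"delta_rot":[0,0,0],"jaw":0.5},
  {"offset":[6.55,-2.7,0],"delta_rot":[0,0,0],"jaw":0.5},
  {"offset":[6.85,-4,0],"delta_rot":[0,0,0],"jaw":0.5},
  {"offset":[6.85,-5.3,0],"delta_rot":[0,0,0],"jaw":0.5},
])

```text
time: 15.47
position: [0.5969, -0.1383, 0.1242]
tool_rot: [0.999, 0.054, 0.0, 0.002]
ft_force: [-2.5, -3.9, 8.2]
grip_width: 0.0175
```

```bash
python3 - <<'E'
from h import *
arc(np.array([.5958,-.1372]),[14.8],.0502,np.array([.5473,-.1500]))
print(get_obs()["q"])
E
```

```text
t 15.47 pos [ 0.5969 -0.1383  0.1242] r 0.051 deg 13.26 grip 0.0175 F [-2.48 -3.89  8.18] M [-0.68  0.42 -0.  ]
14.8 [ 0. -0.] cmd [ 0.5958 -0.1372]
[-0.40843469  0.63258196  1.55162662 -0.00343078  0.95574785 -0.5147818 ]
```

>>> drive_tool([
  {"offset":[-0.35,-1.25,0],"delta_rot":[0,0,0],"jaw":0.5},
  {"offset":[-1.05,-2.4,0],"delta_rot":[0,0,0],"jaw":0.5},
  {"offset":[-2,-3.3,0],"delta_rot":[0,0,0],"jaw":0.5},
  {"offset":[-3.15,-3.9,0],"delta_rot":[0,0,0],"jaw":0.5},
  {"offset":[-4.4,-4.25,0],"delta_rot":[0,0,0],"jaw":0.5},
  {"offset":[-5.7,-4.2,0],"delta_rot":[0,0,0],"jaw":0.5},
  {"offset":[-6.95,-3.85,0],"delta_rot":[0,0,0],"jaw":0.5},
  {"offset":[-8.1,-3.15,0],"delta_rot":[0,0,0],"jaw":0.5},
])

```text
time: 16.13
position: [0.5135, -0.1147, 0.1242]
tool_rot: [0.999, 0.054, 0.002, 0.001]
ft_force: [5.4, -2.0, 3.7]
grip_width: 0.0174
```

>>> drive_tool([
  {"offset":[-0.9,0.95,0],"delta_rot":[0,0,0],"jaw":0.5},
  {"offset":[-1.55,2.1,0],"delta_rot":[0,0,0],"jaw":0.5},
  {"offset":[-1.85,3.35,0],"delta_rot":[0,0,0],"jaw":0.5},
  {"offset":[-1.85,4.65,0],"delta_rot":[0,0,0],"jaw":0.5},
  {"offset":[-1.45,5.95,0],"delta_rot":[0,0,0],"jaw":0.5},
  {"offset":[-0.8,7.05,0],"delta_rot":[0,0,0],"jaw":0.5},
  {"offset":[0.15,7.95,0],"delta_rot":[0,0,0],"jaw":0.5},
  {"offset":[1.3,8.6,0],"delta_rot":[0,0,0],"jaw":0.5},
])

```text
time: 16.8
position: [0.5329, -0.1982, 0.1241]
tool_rot: [0.999, 0.053, -0.002, -0.001]
ft_force: [-2.6, 3.7, 11.4]
grip_width: 0.018
```

```bash
python3 - <<'E'
from h import *
A2=np.array([.5473,-.1500])
arc(np.array([.5341,-.1984]),[-90.2,-75.2],.0502,A2)
im=camera("wrist")
cv2.imwrite("pics/w11.png",im[:,:,::-1])
E
```

```text
t 16.8 pos [ 0.5329 -0.1982  0.1241] r 0.0503 deg -106.67 grip 0.018 F [-2.61  3.71 11.4 ] M [ 0.77  0.16 -0.01]
-90.2 [1.28 0.32] cmd [ 0.5471 -0.2002]
-75.2 [2.59 0.29] cmd [ 0.5601 -0.1985]
```

View pics/w11.png

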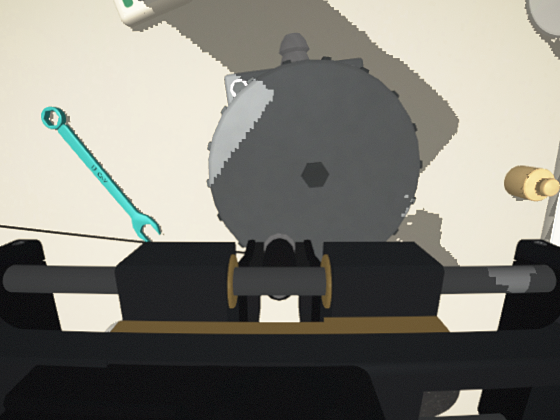

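One full turn is done and the handle is still held at (280,250). Second turn.

>>> drive_tool([
  {"offset":[1.3,0.3,0],"delta_rot":[0,0,0],"jaw":0.5},
  {"offset":[2.6,0.3,0],"delta_rot":[0,0,0],"jaw":0.5},
  {"offset":[3.85,-0.05,0],"delta_rot":[0,0,0],"jaw":0.5},
  {"offset":[4.95,-0.75,0],"delta_rot":[0,0,0],"jaw":0.5},
  {"offset":[5.9,-1.7,0],"delta_rot":[0,0,0],"jaw":0.5},
  {"offset":[6.5,-2.8,0],"delta_rot":[0,0,0],"jaw":0.5},
  {"offset":[6.85,-4.1,0],"delta_rot":[0,0,0],"jaw":0.5},
  {"offset":[6.8,-5.4,0],"delta_rot":[0,0,0],"jaw":0.5},
])

```text
time: 17.52
position: [0.597, -0.139, 0.1242]
tool_rot: [0.999, 0.054, 0.0, 0.002]
ft_force: [-0.2, -3.2, 7.1]
grip_width: 0.0176
```

>>> drive_tool([
  {"offset":[-0.35,-1.25,0],"delta_rot":[0,0,0],"jaw":0.5},
  {"offset":[-1.05,-2.4,0],"delta_rot":[0,0,0],"jaw":0.5},
  {"offset":[-2,-3.3,0],"delta_rot":[0,0,0],"jaw":0.5},
  {"offset":[-3.15,-3.9,0],"delta_rot":[0,0,0],"jaw":0.5},
  {"offset":[-4.4,-4.25,0],"delta_rot":[0,0,0],"jaw":0.5},
  {"offset":[-5.7,-4.2,0],"delta_rot":[0,0,0],"jaw":0.5},
  {"offset":[-6.95,-3.85,0],"delta_rot":[0,0,0],"jaw":0.5},
  {"offset":[-8.1,-3.15,0],"delta_rot":[0,0,0],"jaw":0.5},
])

```text
time: 18.18
position: [0.5132, -0.115, 0.1242]
tool_rot: [0.999, 0.054, 0.001, 0.0]
ft_force: [4.5, -0.1, 5.4]
grip_width: 0.0175
```

>>> drive_tool([
  {"offset":[-0.9,0.95,0],"delta_rot":[0,0,0],"jaw":0.5},
  {"offset":[-1.55,2.1,0],"delta_rot":[0,0,0],"jaw":0.5},
  {"offset":[-1.85,3.35,0],"delta_rot":[0,0,0],"jaw":0.5},
  {"offset":[-1.85,4.65,0],"delta_rot":[0,0,0],"jaw":0.5},
  {"offset":[-1.45,5.95,0],"delta_rot":[0,0,0],"jaw":0.5},
  {"offset":[-0.8,7.05,0],"delta_rot":[0,0,0],"jaw":0.5},
  {"offset":[0.15,7.95,0],"delta_rot":[0,0,0],"jaw":0.5},
  {"offset":[1.3,8.6,0],"delta_rot":[0,0,0],"jaw":0.5},
])

```text
time: 18.85
position: [0.5331, -0.1983, 0.1241]
tool_rot: [0.999, 0.053, -0.002, -0.002]
ft_force: [-1.0, 5.6, 12.3]
grip_width: 0.0175
```

>>> drive_tool([
  {"offset":[0,0,0],"delta_rot":[0,0,0],"jaw":0.5},
  {"offset":[0,0,0],"delta_rot":[0,0,0],"jaw":0.5},
  {"offset":[0,0,0],"delta_rot":[0,0,0],"jaw":0.5},
  {"offset":[0,0,0],"delta_rot":[0,0,0],"jaw":0.5},
  {"offset":[0,0,0],"delta_rot":[0,0,0],"jaw":0.5},
  {"offset":[0,0,0],"delta_rot":[0,0,0],"jaw":0.5},
  {"offset":[0,0,0],"delta_rot":[0,0,0],"jaw":0.5},
  {"offset":[0,0,0],"delta_rot":[0,0,0],"jaw":0.5},
])

```text
time: 19.52
position: [0.5353, -0.1989, 0.1241]
tool_rot: [0.999, 0.053, 0.001, -0.0]
ft_force: [1.8, 2.8, 7.1]
grip_width: 0.0178
```

```bash
python3 - <<'E'
from h import *
A2=np.array([.5473,-.1500])
arc(np.array([.5341,-.1984]),[-105.2,-103],.0502,A2)
T,o=tool();np.save("T12.npy",T)
im=camera("wrist")
cv2.imwrite("pics/w12.png",im[:,:,::-1])
s=camera("top");cv2.imwrite("pics/t12.png",s[:,:,::-1])
E
```

```text
t 19.52 pos [ 0.5353 -0.1989  0.1241] r 0.0504 deg -103.83 grip 0.0178 F [1.83 2.78 7.11] M [ 0.24 -0.46 -0.  ]
-105.2 [0. 0.] cmd [ 0.5341 -0.1984]
-103 [0.18 0.07] cmd [ 0.536  -0.1989]
```

View pics/w12.png

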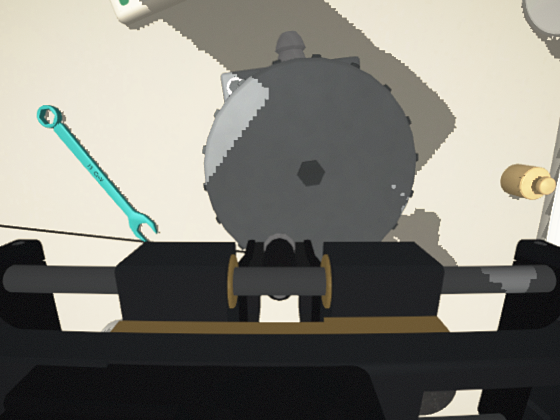

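View pics/t12.png

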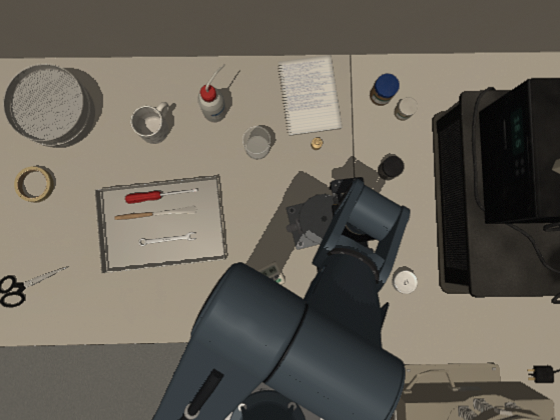

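```bash
python3 - <<'E'
from h import *
print(np.round(get_obs()["joint_velocities"],4)); go(); print(hand_in()); go()
E
```

```text
[-0.0018 -0.0001  0.0011 -0.001   0.0003  0.001 ]
t 19.62 pos [ 0.5353 -0.1989  0.1242] yaw 0.107 zdir [ 0.001  0.    -1.   ] grip 0.0174 F [2.64 1.92 7.78]
the job is handed in; nothing more can be done
None
the job is handed in; nothing more can be done
```

I laid the spanner in the tray, closed the valve against its stop, backed it off two full turns and handed the job in at about 19.6 s with the gripper still holding the crank handle. `hand_in()` gives no verdict, so the checks below are my own.

- **Spanner:** I lifted the steel one off the wheel, laid it flat on the floor of the tray's empty half and let go. Later top views show it parallel to the screwdriver and spatula.
- **Closing:** I turned the wheel clockwise until the handle stopped at −105.2°, close to the predicted −106°. It did not move further under about 10 N, so I took that as the stop.
- **Two turns:** After two turns counter-clockwise the handle was at −103.8°, about 0.02 rad past the exact figure, against a tolerance of 0.2. This comes from the gripper position; I could not read the wheel angle directly.
- **Final hold:** The arm was still, with the jaws 17.4 mm apart on the handle under a 40 N squeeze.
- **Bystanders:** The last top view shows nothing else moved among the things visible in it. The arm partly hid the timer, and the arm never worked near it.

The jaws read 9.6 mm on the 12 mm shank, which I did not explain, but the grip held. An upward pull of about 7 N on the wrist remained while gripping the handle, well within limits.

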